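# Push the alignment arbor home through a tachometer drive housing

### The arm

A 6-joint arm with a two-finger parallel gripper is mounted at the origin on the work surface. World frame = base frame: x ahead of the robot, y to its left, z up, the work surface at z = 0. Lengths are in m, angles in rad, forces in N, time in s.
With the tool pointing down it reaches from about 0.35 to 0.975 m from the base axis. Payload 4.9 kg.
Tool frame: the origin (TCP) lies between the finger pads; the fingertips stand 19 mm ahead of it and the grasp point (between the pads) is the TCP; z points along the fingers, y is the line along which they close (so a half turn about z gives the same grasp; the last joint's range is limited). The gripper opens to 85 mm and grips with 20 to 120 N. Pads are 22 mm wide; open, the fingers measure 114 mm over their backs; the gripper's body (76 mm by 85 mm) begins 54 mm behind the grasp point. The pads swing forward as they close: fully open they stand 13 mm farther back than shut.
Start: joints at [1.07, 0.053, 1.613, -0, 1.476, -0.119], TCP at [0.233, 0.58, 0.25] pointing down, gripper open.
Joint ranges: [-3.01, 3.01], [-1.01, 2.22], [0.06, 2.58], [-1.02, 4.17], [0.09, 2.62], [-3.14, 3.14]. Speed limits (rad/s): [2.57, 2.57, 3.14, 3.14, 3.14, 3.14].

### API

Orientations are given as a rotation vector (axis times angle).
In Python, from station import ctrl gives the robot as it stands. The module is installed in compiled form; this text tells all that it offers.
- The arm moves only by the tool servo_tool, never from a script. Its argument "increments" is a list that holds one entry, the list of rows, each a list of 5 numbers: the finger opening in cm, from 0 to 8.54, then the shift along the tool's x, y, z in cm, then the turn about the tool's z in degrees. A call has 1 to 5 rows; each row is the pose to reach, as a shift and turn from the pose commanded when the call began, along the tool's axes at that moment; what a row does not reach only later rows make up. A row lasts 1/10 s, in which the tool goes at most 50 mm and 8.59 degrees, less where a joint would pass 70% of its speed; a pose out of reach is approached as far as the arm can. A call with a gripper value outside its range is refused whole. The fingers move at their own pace and stop on an object; "newtons" is the grip in N (left out, the last holds). Time passes only in rows, so rows that repeat a pose let the fingers close. It gives the time, the measured TCP pose, the force, the opening and the grip force at its end, in the units of the state.
- ctrl.get_obs(): the state, without advancing time (a new reading comes with each control period).
- ctrl.get_image(name): name is "side" or "top"; returns a dict with "img" (400x640x3 uint8, red, green, blue), "fx", "fy", "cx", "cy" (pixels), "rvec" (rotation vector, rad) and "tvec" (3), from world to camera coordinates, as OpenCV has them. Camera axes: x right, y down, z forward; pixel columns grow to the right and rows downward; lengths in m; the calibration is good to about 2 mm. A picture is of the moment at which its call begins. There is no depth.
- ctrl.finish_job(): hands the job in; it is judged then, once.
The state is a dict: "t": time; "q": joint angles; "dq": joint speeds; "effort": joint torques, N m; "tool_pos": TCP position; "tool_rot": TCP orientation; "contact_force": force on the tool from outside, world axes, zero at the start; "wrist_torque": the same for the moment, N m; "opening": finger opening in m; "grip_force": force on a finger pad.
Only numpy, scipy, OpenCV 4.12 (cv2) and the standard library are available. Lean on these libraries where they do the work, as an engineer would, in place of code of your own. Each camera call takes 0.05 s, during which the arm holds its last target. There are 200 camera calls.

### The job

Swing the magnifier well clear of the housing's bore, then take the alignment arbor from its V-blocks and start it nose first into the bore. Push it partway in, let go of it there, then move back towards its head and push it fully home, so that the shoulder of its head sits against the boss face. Leave the arbor there and the magnifier clear, and do not disturb the other parts on the bench.

Things in the scene. Friction and masses are not known exactly. Their poses are not given: they have to be found in the camera images.
- drive_housing: Fixed aluminium drive housing on a grey plate 150 x 90 x 12 mm, barrel 52 mm in diameter, square flange 62 x 62 mm; clamp bolts reach 38 mm to each side, a connector 47 mm to -y; nothing higher than 95 mm. Origin: on the bench under its middle; x along its bore, from the mouth (x = -60 mm) to the far end (+60 mm), z up. The bore is level, right through, 16 mm in diameter, 120 mm long.
- bore_mouth (a point): Centre of the bore's mouth, 62 mm above the bench, in the flat front face of a round boss 34 mm in diameter that stands 26 mm in front of the flange. Axes as the housing's: x points into the bore along its axis.
- v_blocks: Fixed pair of steel V-blocks on a base 124 x 56 x 12 mm. Origin: on the bench under its middle; x along the Vs. The blocks are 20 mm thick along x, centred at x = -42 and +42 mm, 50 mm wide, up to 57 mm high; the 64 mm gap between them is open to the sides. They carry the arbor level, its axis 50 mm above the bench.
- arbor: Loose steel arbor, some 0.2 kg, lying in the V-blocks, nose to their +x, shoulder 57 to 73 mm behind their middle. Origin: on its axis at the shoulder; x towards the nose. Shank 14 mm in diameter, 118 mm long, then a nose tapering to 6 mm; brass head 25 mm in diameter, 18 mm long. Centre of mass 44 mm ahead of the shoulder. Oiled: it slides easily in the bore; 30 mm deep it stays when let go, drooping 2 to 4 degrees.
- arbor_nose (a point): Tip of the arbor's nose, on its axis, 130 mm from the shoulder.
- arbor_shoulder (a point): Middle of the arbor's shoulder, on its axis: the front face of the head, which lies on the boss face when the arbor is home.
- arbor_tail (a point): Middle of the flat rear end of the arbor's head, on its axis, 18 mm behind the shoulder.
- lens_center (a point): Lens centre of the magnifier, over the bore's mouth at the start, 205 mm above the bench. White rim 120 mm in diameter, 196 to 214 mm high. An arm up to 234 mm high joins it to the column of the fixed stand (foot 140 mm wide, 26 mm high) at x = +165 mm, y = 0 of the housing and swings about that column, 230 mm from the lens, up to 1.5 rad each way; some 1 N at the rim moves it; it stays put.
- tachometer: loose bystander, not to be disturbed: tachometer on its back, glass up, 80 mm in diameter, 63 mm high. Origin: centre of its underside.
- parts_jar: loose bystander, not to be disturbed: closed jar with a red cap, 58 mm in diameter, 70 mm high. Origin: centre of its underside.
- screwdriver: loose bystander, not to be disturbed: screwdriver 170 mm long lying flat, up to 30 mm high. Origin: under its middle; x towards its tip.
- knob: loose bystander, not to be disturbed: knurled aluminium knob, 33 mm in diameter, 22 mm high. Origin: centre of its underside.
- gasket: loose bystander, not to be disturbed: copper gasket ring, 48 mm in outer diameter, 5 mm thick. Origin: centre of its underside.
- dial_hub: loose bystander, not to be disturbed: steel dial hub, flange 42 mm in diameter, 24 mm high in the middle. Origin: centre of its underside.
- bearing: loose bystander, not to be disturbed: small ball bearing, 32 mm in diameter, 10 mm high. Origin: centre of its underside.
Mind the look-alikes: they are no part of the job. Several things look just like the drive_housing: the one meant starts farthest from the robot's base. Leave any purple look-alike of the arbor alone.

How it is judged:
On the way, in this order (a step that is already met when the one before it is completed fails the run):
1. The magnifier is swung clear: its lens centre more than 110 mm (seen from above) from the bore's mouth (horizontal distance between lens_center and bore_mouth above 0.11 m), for 0.2 s.
2. The arbor stands partway in the bore, nose 25 to 110 mm inside, and is let go (angle between the x axis of arbor and the x axis of bore_mouth, either way round below 0.1 rad and y of arbor_nose in the frame of bore_mouth between -0.006 and 0.006 m and z of arbor_nose in the frame of bore_mouth between -0.006 and 0.006 m and horizontal distance between lens_center and bore_mouth above 0.11 m and x of arbor_nose in the frame of bore_mouth between 0.025 and 0.11 m and contact force between the fingers and arbor below 0.05 N), for 0.1 s.
At the end, for the whole second after the job is handed in: The arbor is home in the bore: the middle of its shoulder within 4 mm of the centre of the bore's mouth, its axis within 0.04 rad of the bore's, at rest and let go; the magnifier's lens centre still more than 110 mm (seen from above) from the bore's mouth (horizontal distance between lens_center and bore_mouth above 0.11 m and distance between arbor_shoulder and bore_mouth below 0.004 m and angle between the x axis of arbor and the x axis of bore_mouth, either way round below 0.04 rad and linear speed of arbor below 0.01 m/s and contact force between the fingers and arbor below 0.05 N); the robot touches nothing.
It fails at once if The tachometer is moved by more than 20 mm or tipped (distance of tachometer from where it was at the start of the episode above 0.02 m or angle between tachometer's own z axis and vertical above 0.3 rad).
It fails at once if Another bystander (jar, screwdriver, knob, gasket, hub, bearing) is moved by more than 20 mm (distance of any of parts_jar, screwdriver, knob, gasket, dial_hub, bearing from where it was at the start of the episode above 0.02 m).
It also fails if it takes over 69 s, if anything falls off the work surface, if the arm or the gripper's body presses on something with over 40 N, if the wrist force passes 120 N, or if a joint passes its speed limit or range.

## Working session

There is one attempt and no reset: what is moved stays moved. The work goes in short steps, Python scripts to look and compute and a tool call to move; the robot and the scene stay as the last step left them, time stands still between calls to the robot, and variables do not carry over. Pictures are saved under pics/ and viewed, at most 10 in all, crops included, and the job is handed in when it is done.

Besides the shell and the picture viewer there is one more tool, called by a JSON object that holds its "method" and its "body". servo_tool: Moves the arm, as the interface text tells. Its arguments: {"type":"object","properties":{"increments":{"type":"array"},"newtons":{"type":"number"}},"required":["increments"]}

```bash
mkdir -p pics
cat > h.py <<'E'
import numpy as np, cv2
from station import ctrl
def grab(n,f=None):
    d=ctrl.get_image(n)
    if f: cv2.imwrite('pics/'+f,d['img'][:,:,::-1])
    return d
def cam(d):
    R=cv2.Rodrigues(np.array(d['rvec'],float))[0]; t=np.array(d['tvec'],float).ravel()
    return R,t
def ray(d,uv):
    R,t=cam(d); u,v=uv
    r=R.T@np.array([(u-d['cx'])/d['fx'],(v-d['cy'])/d['fy'],1]); return -R.T@t, r/np.linalg.norm(r)
def onz(d,uv,z):
    c,r=ray(d,uv); return c+r*(z-c[2])/r[2]
def proj(d,p):
    R,t=cam(d); q=R@np.asarray(p,float)+t
    return np.array([d['fx']*q[0]/q[2]+d['cx'],d['fy']*q[1]/q[2]+d['cy']])
def two(d1,a,d2,b):
    c1,r1=ray(d1,a);c2,r2=ray(d2,b)
    s=np.linalg.lstsq(np.c_[r1,-r2],c2-c1,rcond=None)[0]
    p,q=c1+s[0]*r1,c2+s[1]*r2; return (p+q)/2,np.linalg.norm(p-q)
E
python3 - <<'E'
from h import *
for n in('top','side'):
    d=grab(n,n+'0.png'); print(n,ray(d,(320,200)),d['fx'])
o=ctrl.get_obs();print(o['t'],o['tool_pos'],o['tool_rot'],cv2.Rodrigues(np.array(o['tool_rot']))[0].round(3))
E
```

```text
top (array([ 0.31277359, -0.01431402,  1.23289757]), array([ 0.15751315,  0.01176878, -0.98744676])) 457.7275821802089
side (array([0.32052322, 0.64110359, 0.77214293]), array([ 0.16334399, -0.70783003, -0.68723751])) 397.7638101648595
0.1 [0.23258885 0.57955789 0.2492099 ] [-5.95874217e-01 -3.08399937e+00  2.75239285e-03] [[-0.928  0.373 -0.001]
 [ 0.373  0.928 -0.002]
 [ 0.    -0.002 -1.   ]]
```

View pics/top0.png

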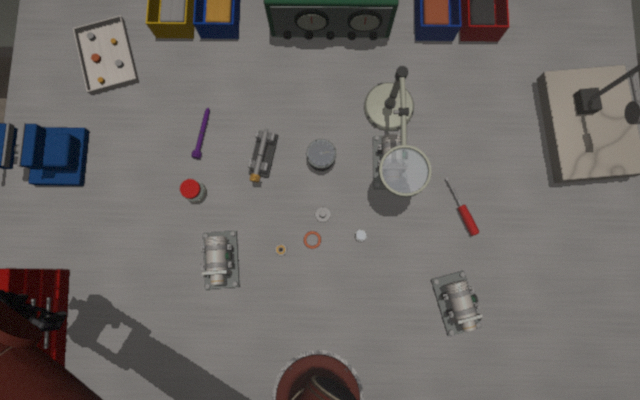

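View pics/side0.png

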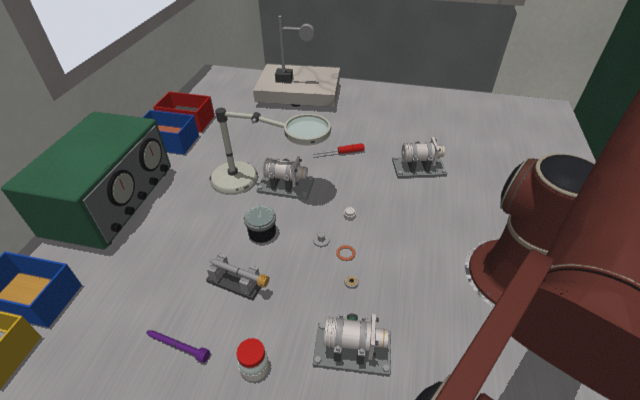

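The top view shows three housings at px (218,260), (385,165) and (460,303). The one meant is at (385,165), partly under the lens (405,170), because it is farthest from the base (320,390). The arbor with the brass head is at (263,155), and the purple look-alike is at (200,135). I'll enlarge to confirm.

Run:
```python
from h import *
t=cv2.imread('pics/top0.png');s=cv2.imread('pics/side0.png')
a=cv2.resize(t[70:220,235:435],(800,600),interpolation=cv2.INTER_CUBIC);cv2.imwrite('pics/c1.png',a)
b=cv2.resize(s[100:300,195:395][:, :],(600,600),interpolation=cv2.INTER_CUBIC);cv2.imwrite('pics/c2.png',b)
```

```text
(no output)
```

View pics/c1.png

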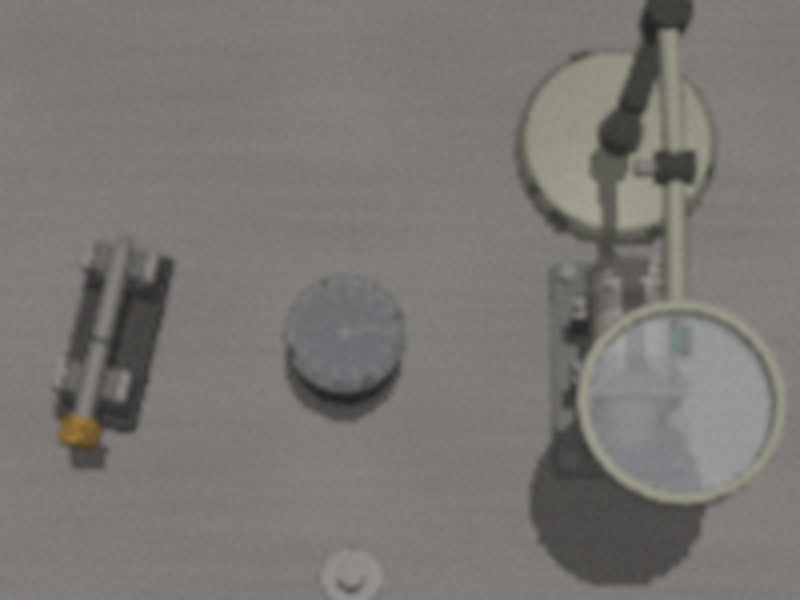

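View pics/c2.png

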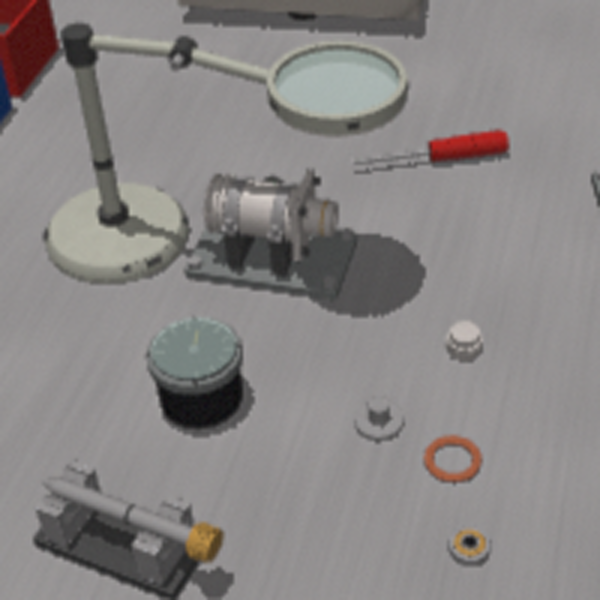

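The crops confirm it. The housing under the lens has its boss toward the robot (side px ≈ (306,172)). The brass-headed grey arbor runs in the top view from nose (265.5,130) to tail (255,178). The lens centre is at top px (405,171) and the foot at (389.5,106).

Run:
```python
from h import *
T=grab('top');S=grab('side');np.set_printoptions(precision=4,suppress=True)
print('lens',onz(T,(405.25,170.75),.212), 'side', onz(S,(195+337/3,100+84/3),.212))
f=onz(T,(389.5,106.0),.026);print('foot',f)
print('foot side',onz(S,(195+118/3,100+228/3),.026))
print('coltop two',two(T,(235+667/4,70+10/4),S,(195+77/3,100+45/3)))
n,e=two(T,(265.7,130),S,(210,261));print('nose',n,e)
print('nose z50',onz(T,(265.7,130),.05),onz(S,(210,261),.05))
# brass mask
for d,roi,nm in((T,(160,195,240,275),'T'),(S,(265,300,245,280),'S')):
    h=cv2.cvtColor(d['img'],cv2.COLOR_RGB2HSV)
    m=((h[...,0]>10)&(h[...,0]<28)&(h[...,1]>130)&(h[...,2]>60)).astype(np.uint8)
    k=np.zeros_like(m);k[roi[0]:roi[1],roi[2]:roi[3]]=m[roi[0]:roi[1],roi[2]:roi[3]]
    M=cv2.moments(k,True);c=(M['m10']/M['m00'],M['m01']/M['m00']);print(nm,c,M['m00'],onz(d,c,.053))
# bore plate corners in side & top (z=12)
for c in((187,267),(336,296),(357,238)): print('plate S',onz(S,(195+c[0]/3,100+c[1]/3),.012))
for c in((553,262),(553,474)): print('plate T',onz(T,(235+c[0]/4,70+c[1]/4),.012))
print('boss S',onz(S,(195+333/3,100+218/3),.062))
# base / other things
for nm,uv,z in(('tach',(321,153),.063),('jar',(191,188),.07),('gasket',(312.5,240),.005),('knob',(361,236),.02),('hub',(323,214),.01)): print(nm,onz(T,uv,z))
```

```text
lens [ 0.5457 -0.1954  0.212 ] side [ 0.5435 -0.1879  0.212 ]
foot [ 0.7704 -0.1878  0.026 ]
foot side [ 0.7646 -0.173   0.026 ]
coltop two (array([ 0.7791, -0.1898,  0.2183]), np.float64(0.0020068455166735873))
nose [0.6909 0.1486 0.0504] 0.002087857207233937
nose z50 [0.6899 0.1484 0.05  ] [0.6922 0.1483 0.05  ]
T (254.50980392156862, 177.33333333333334) 51.0 [0.5592 0.1732 0.053 ]
S (262.19191919191917, 280.1010101010101) 99.0 [0.5583 0.1742 0.053 ]
plate S [ 0.6868 -0.1479  0.012 ]
plate S [ 0.5378 -0.1393  0.012 ]
plate S [ 0.5379 -0.2243  0.012 ]
plate T [ 0.6898 -0.1442  0.012 ]
plate T [ 0.541  -0.1436  0.012 ]
boss S [ 0.5522 -0.1906  0.062 ]
tach [ 0.6247 -0.0012  0.063 ]
jar [0.5254 0.334  0.07  ]
gasket [0.3999 0.0188 0.005 ]
knob [ 0.4112 -0.1098  0.02  ]
hub [ 0.4698 -0.0084  0.01  ]
```

{"method": "servo_tool", "body": {"increments": [[[0,-3.4,-3.1,0,0],[0,-6.8,-6.2,0,0],[0,-10.2,-9.3,0,0],[0,-13.6,-12.4,0,0],[0,-17,-15.5,0,0]]]}}

```text
t: 0.7
tool_pos: [0.3332, 0.3711, 0.2501]
tool_rot: [0.595, 3.085, -0.0]
contact_force: [0.2, 0.2, -0.1]
opening: 0.0122
grip_force: 0.0
```

{"method": "servo_tool", "body": {"increments": [[[0,-3.4,-3.1,0,0],[0,-6.8,-6.2,0,0],[0,-10.2,-9.3,0,0],[0,-13.6,-12.4,0,0],[0,-17,-15.5,0,0]]]}}

```text
t: 1.2
tool_pos: [0.4332, 0.1638, 0.2504]
tool_rot: [0.596, 3.084, 0.0]
contact_force: [1.1, 0.3, 0.8]
opening: 0.0001
grip_force: 0.0
```

{"method": "servo_tool", "body": {"increments": [[[0,-3.4,-3.1,0.8,0],[0,-6.8,-6.2,1.6,0],[0,-10.2,-9.3,2.4,0],[0,-13.6,-12.4,3.2,0],[0,-17,-15.5,4.2,0]]]}}

```text
t: 1.7
tool_pos: [0.5335, -0.0435, 0.2083]
tool_rot: [0.597, 3.084, 0.0]
contact_force: [1.2, 0.7, 0.7]
opening: 0.0001
grip_force: 0.0
```

{"method": "servo_tool", "body": {"increments": [[[0,-2.7,-3.7,0,0],[0,-3.8,-8.2,0,0],[0,-5.2,-12.5,0,0],[0,-6.9,-16.1,0,0],[0,-9.1,-19.5,0,0]]]}}

```text
t: 2.2
tool_pos: [0.544, -0.2578, 0.208]
tool_rot: [-0.597, -3.084, -0.002]
contact_force: [1.2, 1.2, 0.3]
opening: -0.0001
grip_force: 0.5
```

{"method": "servo_tool", "body": {"increments": [[[0,-2.4,-2.5,0,0],[0,-5.2,-5.0,0,0],[0,-9.5,-7.3,0,0],[0,-12.9,-8.5,0,0],[0,-12.0,-6.5,0,0]]]}}

```text
t: 2.7
tool_pos: [0.6328, -0.3659, 0.2037]
tool_rot: [-0.602, -3.08, -0.001]
contact_force: [-0.3, 0.7, -0.3]
opening: 0.0001
grip_force: 0.0
```

{"method": "servo_tool", "body": {"increments": [[[8.5,2,4.2,-0.5,0],[8.5,4,8.4,-1,0],[8.5,6.1,12.6,-2,0],[8.5,8.1,16.8,-3,0],[8.5,10.2,21,-4,0]]]}}

```text
t: 3.2
tool_pos: [0.6149, -0.1268, 0.2483]
tool_rot: [-0.597, -3.084, -0.0]
contact_force: [0.5, -0.5, -0.2]
opening: 0.0722
grip_force: 0.0
```

{"method": "servo_tool", "body": {"increments": [[[8.5,2,4.2,0,-2],[8.5,4,8.4,0,-4],[8.5,6.1,12.6,0,-6],[8.5,8.1,16.8,0,-8],[8.5,10.2,21,0,-11]]]}}

```text
t: 3.7
tool_pos: [0.5985, 0.1061, 0.2482]
tool_rot: [0.295, 3.128, 0.0]
contact_force: [0.8, 0.1, -0.6]
opening: 0.0848
grip_force: 0.0
```

Run:
```python
from h import *
T=grab('top','top1.png');S=grab('side','side1.png')
a=cv2.resize(T['img'][120:220,340:460,::-1],(480,400),interpolation=cv2.INTER_CUBIC)
b=cv2.resize(S['img'][140:220,245:325,::-1],(320,320),interpolation=cv2.INTER_CUBIC)
c=np.zeros((400,800,3),np.uint8);c[:,:480]=a;c[:320,480:]=b;cv2.imwrite('pics/c3.png',c)
```

```text
(no output)
```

View pics/c3.png

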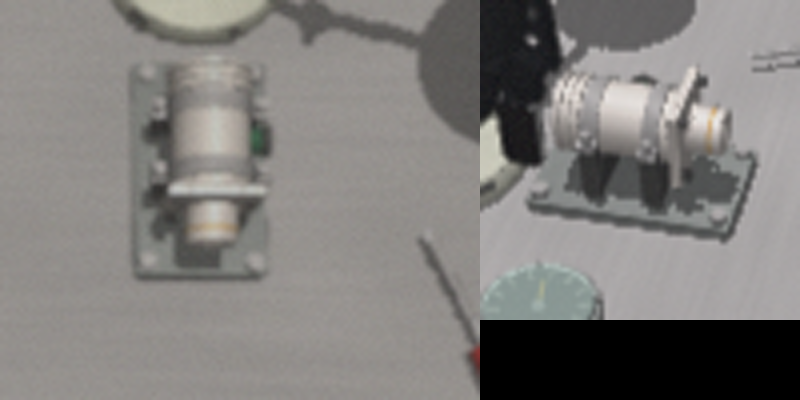

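View pics/top1.png

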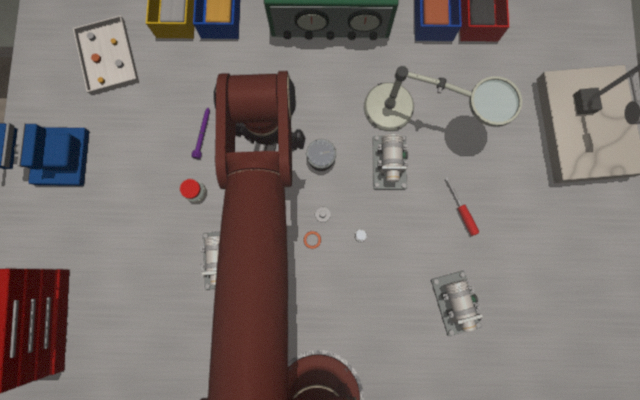

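Run:
```python
from h import *
np.set_printoptions(precision=4,suppress=True)
T=grab('top');S=grab('side')
f=lambda c:(340+c[0]/4-.4,120+c[1]/4-.4)
P=[onz(T,f(c),.012) for c in((131,63),(133,278),(269,276),(267,63))]
print(*P,sep='\n');print('centre',np.mean(P,0),'yaw',np.degrees([np.arctan2(*(P[0]-P[1])[1::-1]),np.arctan2(*(P[3]-P[2])[1::-1])]))
print('boss front T',onz(T,f((212,243)),.070),'boss L/R',onz(T,f((188,225)),.062),onz(T,f((236,225)),.062))
print('barrel L/R',onz(T,f((170,110)),.062),onz(T,f((251,110)),.062))
g=lambda c:(245+(c[0]-480)/4-.4,140+c[1]/4-.4)
print('boss face S',onz(S,g((722,131)),.062))
Q=[onz(S,g(c),.012) for c in((528,205),(730,238),(757,155))];print('S plate',*Q)
c=(Q[0]+Q[2])/2;print('S centre',c)
h=cv2.cvtColor(T['img'],cv2.COLOR_RGB2GRAY);
print(h[174:182,383:404])
print(ctrl.get_obs()['q'])
```

```text
[ 0.6902 -0.1417  0.012 ]
[ 0.5393 -0.1425  0.012 ]
[ 0.5419 -0.2345  0.012 ]
[ 0.6913 -0.2355  0.012 ]
centre [ 0.6157 -0.1885  0.012 ] yaw [ 0.3072 -0.3671]
boss front T [ 0.5522 -0.1876  0.07  ] boss L/R [ 0.5657 -0.1732  0.062 ] [ 0.5661 -0.2045  0.062 ]
barrel L/R [ 0.643 -0.162  0.062] [ 0.6436 -0.2154  0.062 ]
boss face S [ 0.555  -0.1914  0.062 ]
S plate [ 0.6862 -0.1399  0.012 ] [ 0.5371 -0.1376  0.012 ] [ 0.5394 -0.2286  0.012 ]
S centre [ 0.6128 -0.1843  0.012 ]
[[ 59  71  80  90 118 138 156 168 178 190 194 189 178 169 159 141 101  63
   77 106 122]
 [ 64  74  80  93 118 140 155 165 173 181 187 184 176 166 156 138 100  69
   86 118 125]
 [ 69  76  80  91 115 131 143 156 165 172 179 175 166 152 146 130 102  81
  106 123 127]
 [ 82  79  76  89 113 135 147 159 170 180 185 181 170 159 146 133 104  97
  117 128 127]
 [ 91  81  82  96 119 143 157 169 176 185 189 185 174 164 153 136 115 122
  128 132 128]
 [102  81  79  97 118 133 142 147 155 160 164 159 155 145 142 132 122 123
  129 128 131]
 [104  82  82  88  99 110 112 115 118 120 122 120 115 110 111 114 119 124
  130 131 130]
 [103  81  83  83  84  89  85  92 100  98 101  99  94  98  98 112 122 127
  132 127 130]]
[ 0.0518  0.0142  1.6561 -0.0006  1.4717 -1.3311]
```

{"method": "servo_tool", "body": {"increments": [[[8.5,-0.7,3,2,0],[8.5,-1.3,5.9,5,0],[8.5,-1.3,5.9,8,0],[8.5,-1.3,5.9,11,0],[8.5,-1.3,5.9,12,0]]]}}

```text
t: 4.4
tool_pos: [0.6209, 0.158, 0.1238]
tool_rot: [-0.3, -3.12, 0.003]
contact_force: [0.0, 0.8, -0.7]
opening: 0.0846
grip_force: 0.0
```

Run:
```python
from h import *
S=grab('side');b=cv2.resize(S['img'][215:315,180:300,::-1],(720,600),interpolation=cv2.INTER_CUBIC);cv2.imwrite('pics/c4.png',b)
```

```text
(no output)
```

View pics/c4.png

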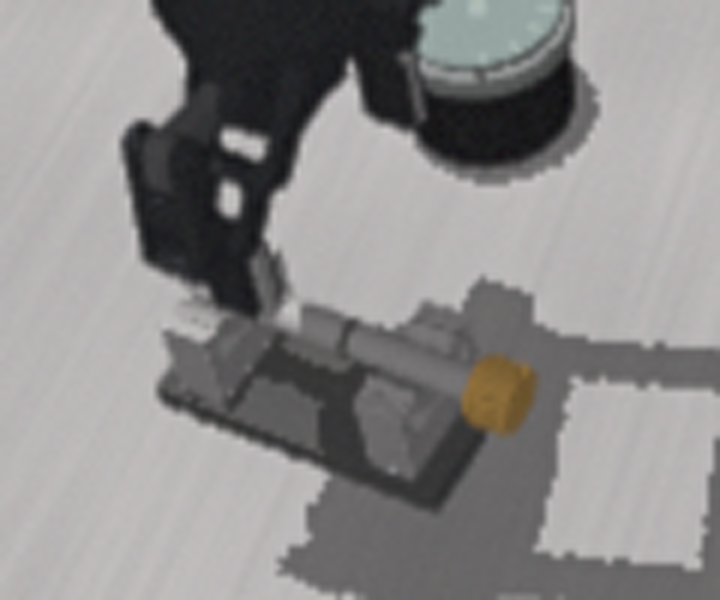

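The side crop shows the brass head at (500,392), the black ring at (345,335) and the V gap between crop x≈265 and 360. The base's front edge runs from (160,385) to (437,505). I'll check the gap middle against the TCP.

Run:
```python
from h import *
np.set_printoptions(precision=4,suppress=True)
S=grab('side')
g=lambda c:(180+c[0]/6-.4,215+c[1]/6-.4)
a,b=onz(S,g((160,383)),.012),onz(S,g((437,503)),.012)
u=(a-b)/np.linalg.norm(a-b);l=np.array([u[1],-u[0],0]);print(a,b,np.linalg.norm(a-b),'yaw',np.degrees(np.arctan2(u[1],u[0])))
m=(a+b)/2;m=m+l*.028;print('vmid',m)
o=ctrl.get_obs();p=np.array(o['tool_pos']);print(p,'along from vmid',(p-m)@u,'lat',(p-m)@l)
R=cv2.Rodrigues(np.array(o['tool_rot']))[0];print(R)
n=np.array([.6909,.1486,.05]);h=np.array([.5588,.1737,.05])
print('arbor yaw',np.degrees(np.arctan2(*(n-h)[1::-1])),'nose from vmid',(n-m)@u,(n-m)@l,'head',(h-m)@u,(h-m)@l)
print('tcp in arbor lat', np.cross((n-h)/np.linalg.norm(n-h),p-h)[2])
```

```text
[0.6992 0.1712 0.012 ] [0.5772 0.1985 0.012 ] 0.12510096791430925 yaw -12.627615880544338
vmid [0.6321 0.1575 0.012 ]
[0.6218 0.1583 0.126 ] along from vmid -0.01015183384939848 lat 0.0015123369267972424
[[-0.9817  0.1906 -0.0043]
 [ 0.1906  0.9817 -0.0008]
 [ 0.0041 -0.0016 -1.    ]]
arbor yaw -10.75838570604273 nose from vmid 0.059345789123861556 -0.004157667579756526 head -0.07504611210443032 0.0002283196802604084
tcp in arbor lat -0.0034000837319170165
```

{"method": "servo_tool", "body": {"increments": [[[8.5,0,0,3,0],[8.5,0,0,6,0],[8.5,0,0,7.8,0],[8.5,0,0,7.8,0],[3,0,0,7.8,0]]], "newtons": 40}}

```text
t: 5.0
tool_pos: [0.6239, 0.1596, 0.0518]
tool_rot: [0.298, 3.126, 0.001]
contact_force: [0.2, 0.4, 0.8]
opening: 0.0726
grip_force: 0.0
```

{"method": "servo_tool", "body": {"increments": [[[0,0,0,0,0],[0,0,0,0,0],[0,0,0,0,0],[0,0,0,0,0],[0,0,0,0,0]]], "newtons": 40}}

```text
t: 5.5
tool_pos: [0.6241, 0.1617, 0.0519]
tool_rot: [0.298, 3.124, 0.007]
contact_force: [0.7, 5.6, 2.1]
opening: 0.0124
grip_force: 39.0
```

{"method": "servo_tool", "body": {"increments": [[[0,0,0,-2,0],[0,0,0,-5,0],[0,0,0,-9,0],[0,0,0,-13,0],[0,0.5,-2.5,-13,0]]]}}

```text
t: 6.0
tool_pos: [0.6174, 0.1382, 0.1885]
tool_rot: [0.292, 3.115, 0.006]
contact_force: [0.8, 0.1, -0.9]
opening: 0.0124
grip_force: 39.2
```

{"method": "servo_tool", "body": {"increments": [[[0,1.2,-4.2,0,0],[0,2.4,-8.4,0,-2],[0,3.5,-12.6,0,-4],[0,4.6,-16.8,0,-7],[0,5.7,-21,0,-10.9]]]}}

```text
t: 6.5
tool_pos: [0.5163, -0.0604, 0.1798]
tool_rot: [0.006, -3.141, -0.0]
contact_force: [0.5, 0.9, -1.2]
opening: 0.0123
grip_force: 39.2
```

{"method": "servo_tool", "body": {"increments": [[[0,2,-3.5,0.5,0],[0,4,-7,2,0],[0,6,-10.5,5,0],[0,6.6,-12.8,8,0],[0,6.6,-12.8,8,0]]]}}

```text
t: 7.0
tool_pos: [0.4474, -0.1876, 0.0953]
tool_rot: [-0.006, -3.133, -0.007]
contact_force: [-1.2, 0.5, -2.3]
opening: 0.0125
grip_force: 39.3
```

Run:
```python
from h import *
T=grab('top');S=grab('side')
a=cv2.resize(T['img'][140:240,350:450,::-1],(400,400),interpolation=cv2.INTER_CUBIC)
b=cv2.resize(S['img'][140:240,270:370,::-1],(400,400),interpolation=cv2.INTER_CUBIC)
cv2.imwrite('pics/c5.png',np.hstack([a,b]));o=ctrl.get_obs();print(o['tool_pos'],o['tool_rot'])
```

```text
[ 0.45093409 -0.18709392  0.0994389 ] [-1.43755499e-03 -3.13992351e+00 -2.43537041e-03]
```

View pics/c5.png

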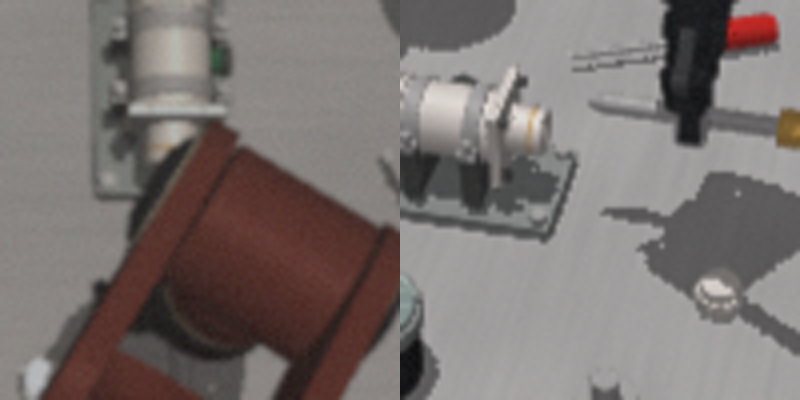

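The side half shows the nose tip at crop (590,102), which is px (317,165), and the boss face centre at (540,131), which is px (305,172). I'll compare the predictions.

Run:
```python
from h import *
np.set_printoptions(precision=4,suppress=True)
S=grab('side');o=ctrl.get_obs();p=np.array(o['tool_pos']);print(p)
print('nose pred px',proj(S,p+[.068,0,-.002]),proj(S,p+[.068,0,0]),'seen 317.1 165.1')
c,r=ray(S,(317.1,165.1));print('nose at y=-.187:',c+r*(-.187-c[1])/r[1])
for s in [-.06,-.079]: print('px',s,proj(S,p+[s,0,0]))
print('mouth pred',proj(S,[.553,-.188,.062]),'seen 304.6,172.1')
c,r=ray(S,(304.6,172.1));print('face at y=-.188:',c+r*(-.188-c[1])/r[1])
```

```text
[ 0.4521 -0.1871  0.1007]
nose pred px [316.7456 164.6209] [316.7378 164.0408] seen 317.1 165.1
nose at y=-.187: [ 0.5191 -0.187   0.0973]
px -0.06 [363.5517 170.4445]
px -0.079 [370.6574 171.4165]
mouth pred [305.4858 173.1984] seen 304.6,172.1
face at y=-.188: [ 0.5554 -0.188   0.0655]
```

{"method": "servo_tool", "body": {"increments": [[[0,0,-0.2,2,0],[0,0,-0.2,3.6,0],[0,0,-0.2,3.6,0],[0,-1.5,-0.2,3.6,0],[0,-2.8,-0.2,3.6,0]]]}}

```text
t: 7.65
tool_pos: [0.4817, -0.1892, 0.0663]
tool_rot: [-0.002, 3.139, -0.002]
contact_force: [0.9, -0.7, -1.9]
opening: 0.0125
grip_force: 39.5
```

{"method": "servo_tool", "body": {"increments": [[[0,-0.4,0,0,0],[0,-0.8,0,0,0],[0,-1.2,0,0,0],[0,-1.6,0,0,0]]]}}

```text
t: 8.05
tool_pos: [0.4954, -0.1888, 0.064]
tool_rot: [0.001, -3.14, -0.002]
contact_force: [-0.9, 1.2, -2.2]
opening: 0.0126
grip_force: 39.4
```

{"method": "servo_tool", "body": {"increments": [[[0,-0.7,0,0,0],[0,-1.2,0,0,0],[0,-1.7,0,0,0],[0,-2.0,0,0,0],[0,-2.0,0,0,0]]]}}

```text
t: 8.55
tool_pos: [0.5161, -0.1889, 0.0641]
tool_rot: [-0.001, 3.141, 0.001]
contact_force: [1.1, 4.7, -3.7]
opening: 0.0125
grip_force: 39.4
```

{"method": "servo_tool", "body": {"increments": [[[0,0,0.1,0.05,0],[0,-0.5,0.1,0.05,0],[0,-1.0,0.1,0.05,0],[0,-1.5,0.1,0.05,0],[0,-1.5,0.1,0.05,0]]]}}

```text
t: 9.05
tool_pos: [0.5316, -0.1885, 0.0641]
tool_rot: [-0.001, 3.141, -0.001]
contact_force: [0.4, 0.9, -3.3]
opening: 0.0125
grip_force: 39.4
```

{"method": "servo_tool", "body": {"increments": [[[3,0,0,0,0],[6,0,0,0,0],[6,0,0,0,0],[6,0,0,0,0],[6,0,0,0,0]]]}}

```text
t: 9.55
tool_pos: [0.5308, -0.1885, 0.0641]
tool_rot: [-0.0, 3.141, -0.001]
contact_force: [-0.9, -0.3, -0.6]
opening: 0.0601
grip_force: 0.0
```

Run:
```python
from h import *
S=grab('side')
b=cv2.resize(S['img'][140:240,270:390,::-1],(720,600),interpolation=cv2.INTER_CUBIC)
cv2.imwrite('pics/c6.png',b);o=ctrl.get_obs();print(o['t'],o['tool_pos'],o['opening'],o['grip_force'],o['contact_force'])
```

```text
9.6 [ 0.530756   -0.18840531  0.06397746] 0.06031864947489653 0.0 [-0.16182506 -0.2951175  -0.43210189]
```

View pics/c6.png

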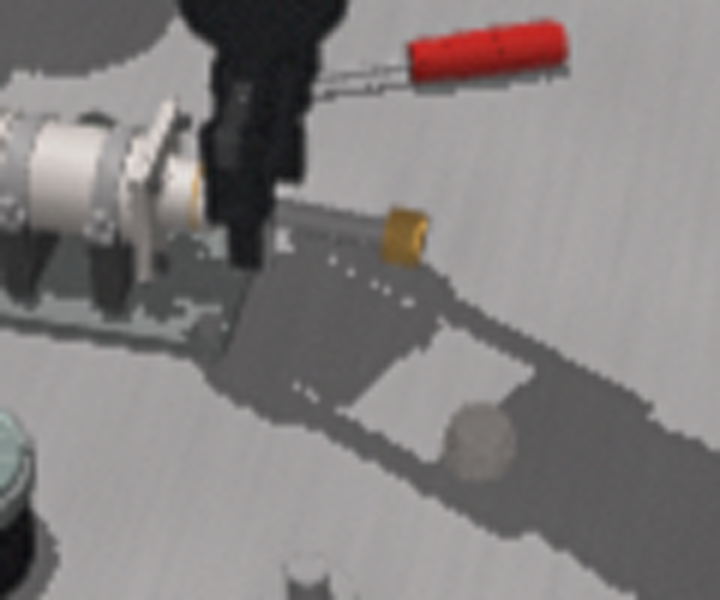

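The arbor stays in the bore, let go, with the brass head at crop (405,237). Next I retreat behind the tail, close the fingers and push.

{"method": "servo_tool", "body": {"increments": [[[6,3,0,0,0],[6,6,0,0,0],[6,9,0,0,0],[6,11.8,0,0,0],[6,11.8,0,0,0]]]}}

```text
t: 10.1
tool_pos: [0.4099, -0.1876, 0.0627]
tool_rot: [-0.002, -3.139, -0.002]
contact_force: [0.5, 0.3, -0.3]
opening: 0.0602
grip_force: 0.0
```

{"method": "servo_tool", "body": {"increments": [[[0,0,0,0.2,0],[0,0,0,0.2,0],[0,0,0,0.2,0],[0,0,0,0.2,0],[0,0,0,0.2,0]]]}}

```text
t: 10.6
tool_pos: [0.4132, -0.1883, 0.0618]
tool_rot: [-0.001, 3.142, 0.0]
contact_force: [1.3, 0.1, -0.5]
opening: -0.0001
grip_force: 0.0
```

{"method": "servo_tool", "body": {"increments": [[[0,-1,0,0,0],[0,-2,0,0,0],[0,-3,0,0,0],[0,-4,0,0,0],[0,-5,0,0,0]]]}}

```text
t: 11.1
tool_pos: [0.4635, -0.1882, 0.0616]
tool_rot: [0.001, -3.141, -0.0]
contact_force: [-1.1, 0.5, 1.3]
opening: 0.0002
grip_force: 0.7
```

{"method": "servo_tool", "body": {"increments": [[[0,-0.8,0,0,0],[0,-1.6,0,0,0],[0,-2.4,0,0,0],[0,-3.2,0,0,0],[0,-4,0,0,0]]]}}

```text
t: 11.6
tool_pos: [0.5035, -0.1883, 0.0619]
tool_rot: [-0.001, 3.141, -0.0]
contact_force: [-0.8, 0.0, 0.4]
opening: 0.0002
grip_force: 0.3
```

{"method": "servo_tool", "body": {"increments": [[[0,-0.3,0,0,0],[0,-0.6,0,0,0],[0,-0.9,0,0,0],[0,-1.2,0,0,0],[0,-1.4,0,0,0]]]}}

```text
t: 12.1
tool_pos: [0.5168, -0.1883, 0.0618]
tool_rot: [0.001, -3.142, -0.0]
contact_force: [0.5, -0.7, 0.6]
opening: -0.0001
grip_force: 0.2
```

{"method": "servo_tool", "body": {"increments": [[[0,-0.2,0,0,0],[0,-0.4,0,0,0],[0,-0.6,0,0,0],[0,-0.7,0,0,0]]]}}

```text
t: 12.5
tool_pos: [0.5239, -0.1883, 0.0618]
tool_rot: [-0.001, 3.142, -0.0]
contact_force: [-0.8, -0.1, 0.1]
opening: 0.0001
grip_force: 0.3
```

Run:
```python
from h import *
S=grab('side');o=ctrl.get_obs();print(o['tool_pos'],o['contact_force'])
b=cv2.resize(S['img'][150:200,270:350,::-1],(800,500),interpolation=cv2.INTER_CUBIC)
cv2.imwrite('pics/c7.png',b)
```

```text
[ 0.52391516 -0.18829317  0.06183455] [0.2788157  0.15976519 0.03285329]
```

View pics/c7.png

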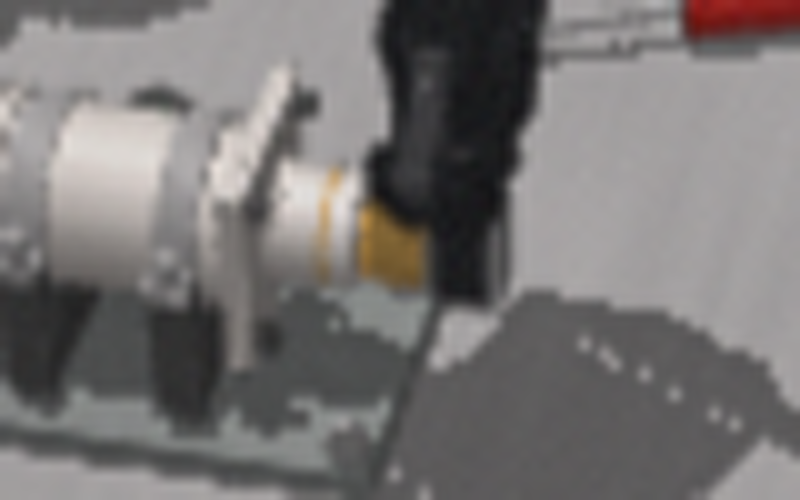

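The brass head at crop (395,245) is now almost against the boss face at (360,225). I'll keep pushing in small steps until the force rises.

{"method": "servo_tool", "body": {"increments": [[[0,-0.1,0,0,0],[0,-0.2,0,0,0],[0,-0.3,0,0,0],[0,-0.3,0,0,0]]]}}

```text
t: 12.95
tool_pos: [0.524, -0.1881, 0.0609]
tool_rot: [0.001, -3.134, -0.002]
contact_force: [-10.5, -0.7, 4.8]
opening: -0.0001
grip_force: 5.2
```

{"method": "servo_tool", "body": {"increments": [[[0,1.5,0,0,0],[0,4,0,0,0],[0,7,0,0,0],[0,9,0,-2,0],[0,9,0,-5,0]]]}}

```text
t: 13.45
tool_pos: [0.4331, -0.1869, 0.1094]
tool_rot: [-0.001, -3.136, -0.005]
contact_force: [1.6, 0.3, -0.1]
opening: -0.0002
grip_force: 0.0
```

{"method": "servo_tool", "body": {"increments": [[[0,0,3,-3,0],[0,0,6,-6,0],[0,0,10,-6,0],[0,0,10,-6,0],[0,0,10,-6,0]]]}}

```text
t: 13.95
tool_pos: [0.4368, -0.0879, 0.1719]
tool_rot: [-0.004, 3.141, -0.001]
contact_force: [-0.2, 0.1, -0.2]
opening: -0.0
grip_force: 0.0
```

Run:
```python
from h import *
np.set_printoptions(precision=4,suppress=True)
S=grab('side');T=grab('top')
print(ctrl.get_obs()['contact_force'])
for d,nm in((S,'S'),(T,'T')):
    h=cv2.cvtColor(d['img'],cv2.COLOR_RGB2HSV)
    m=((h[...,0]>10)&(h[...,0]<28)&(h[...,1]>130)&(h[...,2]>60))
    u,v=proj(d,[.544,-.188,.062]).astype(int)
    k=np.zeros_like(m);k[v-14:v+14,u-14:u+14]=m[v-14:v+14,u-14:u+14]
    y,x=np.nonzero(k);print(nm,'expect',u,v,'brass',x.mean(),y.mean(),len(x),onz(d,(x.mean(),y.mean()),.066))
# white gap between shoulder and boss
a=S['img'][150:200,270:350,::-1];b=T['img'][150:200,360:440,::-1]
cv2.imwrite('pics/c8.png',np.vstack([cv2.resize(q,(480,300),interpolation=cv2.INTER_CUBIC) for q in(a,b)]))
```

```text
[ 0.0884 -0.4613 -0.7321]
S expect 308 173 brass 309.02 173.24 50 [ 0.542  -0.1853  0.066 ]
T expect 392 184 brass 392.5 184.0 54 [ 0.5434 -0.1878  0.066 ]
```

View pics/c8.png

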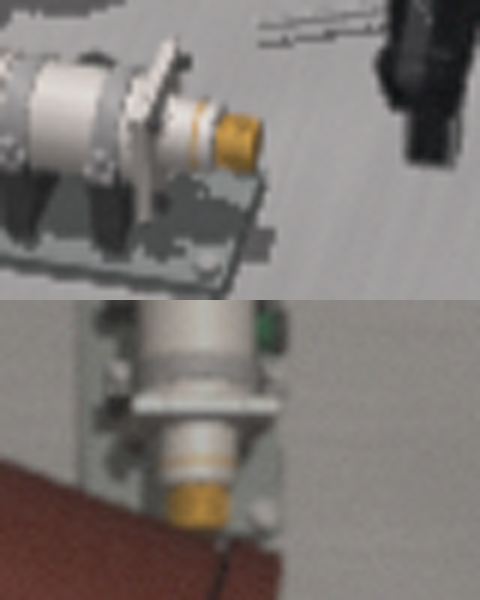

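Both views show the brass head, at (238,143) in the side half and (198,505) in the top half, flush against the boss and in line with it. I'm handing in.

```bash
python3 -c "
from station import ctrl
print(ctrl.finish_job())"
```

```text
the job is handed in; nothing more can be done
None
```

I handed the job in at about 14 s: the last pictures show the arbor's shoulder against the boss face, the magnifier was swung clear, and the arm came nowhere near a bystander on its planned path; no verdict was returned, and I viewed 11 pictures, one over the limit of 10.

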